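# Unlock the die safe: hold the spring catch down and draw the bolt

## Robot

A 6-joint arm with a two-finger parallel gripper is mounted at the origin on a cart in front of the work surface, level with it; the furniture and walls round the work are solid. World frame = base frame: x ahead of the robot, y to its left, z up, the work surface at z = 0. Lengths are in m, angles in rad, forces in N, time in s.
With the tool pointing down it reaches from about 0.3 to 0.85 m from the base axis. Payload 4.2 kg.
Tool frame: the origin (TCP) lies at the very end of the fingers, on their centre line; the grasp point (between the pads) lies 19 mm behind it; z points along the fingers, y is the line along which they close (so a half turn about z gives the same grasp; the last joint's range is limited). The gripper opens to 91 mm and grips with 3 to 60 N. Pads are 32 mm wide; open, the fingers measure 118 mm over their backs; the gripper's body (76 mm by 178 mm) begins 60 mm behind the grasp point.
Start: joints at [-1.264, 0.32, 1.565, -0, 1.257, -0.02], TCP at [0.185, -0.545, 0.214] pointing down, gripper open.
Joint ranges: [-3.11, 3.11], [-0.84, 2.01], [0.21, 2.61], [-1.34, 4.49], [0.05, 2.63], [-2.56, 2.56]. Speed limits (rad/s): [2.57, 2.57, 3.14, 3.14, 3.14, 3.14].

## Interface

Orientations are given as a rotation vector (axis times angle).
In Python, from cell import get_obs, get_image, job gives the robot as it stands.
- The arm moves only by the tool drive_tool, never from a script. Its argument "increments" is a list of rows, each a list of 7 numbers: the closure, from 0 (fully open) to 1 (shut), then the shift along the tool's x, y, z in mm, then the turn, a rotation vector about the tool's x, y, z in degrees. In form: [[fingers, dx, dy, dz, rx, ry, rz], ...]. A call has 1 to 20 rows; each row shifts and turns the commanded pose from where the row before left it, along the tool's axes as they then stand; what a row does not reach is not made up. A row lasts 1/12 s, in which the tool goes at most 41.7 mm and 7.16 degrees, less where a joint would pass 70% of its speed; a pose out of reach is approached as far as the arm can. A call with a gripper value outside its range is refused whole. The fingers move at their own pace and stop on an object; "squeeze" is the grip in N (left out, the last holds). Time passes only in rows, so rows that do not move let the fingers close. It gives the time, the measured TCP pose, the force, the opening and the grip force at its end, in the units of the state.
- get_obs(): the state, without advancing time (a new reading comes with each control period).
- get_image(name): name is "scene" or "top" or "wrist"; returns a dict with "color" (400x640x3 uint8, red, green, blue), "fx", "fy", "cx", "cy" (pixels), "R" (3x3) and "t" (3): a world point X has camera coordinates R X + t. Camera axes: x right, y down, z forward; pixel columns grow to the right and rows downward; lengths in m; the calibration is good to about 2 mm. The wrist camera is an equidistant fisheye: a pixel r from the principal point sees the ray r / f radians off the axis. A picture is of the moment at which its call begins. There is no depth.
- job.hand_in(): hands the job in; it is judged then, once.
The state is a dict: "time": time; "q": joint angles; "qd": joint speeds; "effort": joint torques, N m; "eef_pos": TCP position; "tool_rot": TCP orientation; "wrist_force": force on the tool from outside, world axes, zero at the start; "wrist_torque": the same for the moment, N m; "width": opening from 0.0 (shut) to 1.0 (fully open); "grasp_force": force on a finger pad.
Only numpy, scipy, OpenCV 4.12 (cv2) and the standard library are available. Lean on these libraries where they do the work, as an engineer would, in place of code of your own. Each camera call takes 0.05 s, during which the arm holds its last target. There are 200 camera calls.

## Task

Unlock the small die safe that is screwed to the bench: press its red spring catch pad all the way down with one fingertip and, while you keep it down, push the black tab of the bolt with the other fingertip, away from the lid, until the bolt is fully drawn and the lid springs up. Then take the fingers away so that the catch pops up again and locks the bolt open. Do not grip or lift anything, and leave the loose things beside the safe where they lie.

Things in the scene. Friction and masses are not known exactly. Their poses are not given: they have to be found in the camera images.
- die_safe: Fixed base of the safe: dark grey plate 204 x 110 x 8 mm. Origin: centre of its underside, on the bench. x points from the bolt to the white lidded box (x +10 to +95 mm, 50 mm high shut), y left, z up. Bolt along y = -26 mm and catch pad along y = +26 mm lie in front of the box. Bar, brackets and grey frame reach 28 mm high; only tab and pad stand higher. Tab to box: 63 mm free.
- bolt_tab (a point): Centre of the top of the bolt's upright black tab, moving with the bolt. Tab: 10 mm thick along the safe's x, 24 mm wide along y, from 24 up to 56 mm above the bench. With the bolt home it is at (-58, -26, 56) mm in the safe's frame. Push its box-side (+x) face towards the safe's -x to draw the bolt.
- catch_pad (a point): Centre of the top of the red catch pad, moving with the catch. Pad: 70 mm long along the safe's x, 26 mm wide along y. Raised, it is at (-47, +26, 46) mm in the safe's frame; fully pressed its top is 36 mm above the bench. A fingertip may slide along it while pressing.
- bolt (a joint): Bolt travel, m: 0 = home (locked), 0.031 = fully drawn, hard stop; along the safe's -x. Starts at 0 to 0.001. Friction about 2 N, no spring: stays where left. With the catch up it moves only about 1.5 mm. It frees the lid after about 12 mm.
- catch (a joint): How far the catch is pressed down, m: 0 = up, 0.010 = hard stop. Its spring takes 3 N to start, 7 N fully down, and lifts it when let go. The bolt is free only with the catch more than 0.007 down: press first, then push. Part-way the bolt's lug keeps the catch down; past 0.0285 of bolt travel the catch can rise and locks the bolt open.
- lid (a joint): Opening of the clear lid, rad: 0 = shut, 0.3 = sprung up, stop. Hinge on the far (+x) edge of the box; the front edge rises about 27 mm by itself once the bolt has left the hasp.
- gel_box_c: Loose small flat box with a clear lid, 54 x 52 x 14 mm, beside the safe at its left; origin under its centre. Not to be moved.
- driver_red: Loose precision screwdriver with a red end, 109 mm long, 10 mm thick, beside the catch at the left; origin under its centre, its length along its own y. Not to be moved.
- usb_stick: Loose memory stick, black with a metal plug, 52 x 17 x 8 mm, beside the bolt at the right; origin under its centre, its length along its own y. Not to be moved.

How it is judged:
On the way, in this order (a step that is already met when the one before it is completed fails the run):
1. a finger presses the catch down while the bolt is still home (value of joint catch above 0.0072 m and value of joint bolt below 0.006 m and contact force between the fingers and catch above 0.5 N), for 0.05 s.
2. the bolt is on its way with a finger still holding the catch down (value of joint bolt between 0.008 and 0.027 m and value of joint catch above 0.0065 m and contact force between the fingers and catch above 0.5 N and contact force between the fingers and bolt above 0.2 N).
At the end, for the whole second after the job is handed in: The bolt is drawn at least 27.5 of its 31 mm, the catch has sprung back to within 2 mm of fully up, the lid stands open more than 0.2 rad, and the three loose things are within 15 mm of where they lay (value of joint bolt above 0.0275 m and value of joint catch below 0.002 m and value of joint lid above 0.2 rad and distance of each of gel_box_c, driver_red, usb_stick from where it was at the start of the episode below 0.015 m); the robot touches nothing.
It fails at once if a loose thing beside the safe is shoved or lifted (more than 15 mm) (distance of any of gel_box_c, driver_red, usb_stick from where it was at the start of the episode above 0.015 m).
It also fails if it takes over 32 s, if anything falls off the work surface, if the arm or the gripper's body presses on something with over 40 N, if the wrist force passes 120 N, or if a joint passes its speed limit or range.

## Working session

There is one attempt and no reset: what is moved stays moved. The work goes in short steps, Python scripts to look and compute and a tool call to move; the robot and the scene stay as the last step left them, time stands still between calls to the robot, and variables do not carry over. Pictures are saved under pics/ and viewed, at most 10 in all, crops included, and the job is handed in when it is done.

Besides the shell and the picture viewer there is one more tool, called after ">>>" by a JSON object that holds its "method" and its "body". drive_tool: Moves the arm, as the interface text tells. Its arguments: {"type":"object","properties":{"increments":{"type":"array","items":{"type":"array","items":{"type":"number"}}},"squeeze":{"type":"number"}},"required":["increments"]}

```bash
mkdir -p pics; python3 - <<'E'
from cell import get_obs,get_image
import cv2,numpy as np
o=get_obs();print(o)
for n in("top","scene"):
    im=get_image(n);cv2.imwrite(f"pics/{n}0.png",im["color"][:,:,::-1]);np.savez(f"{n}0.npz",**im)
    print(n,im["fx"],im["cx"],im["cy"],im["R"].round(3).tolist(),im["t"].round(3))
E
```

```text
{'time': 0.0, 'q': array([-1.26400992e+00,  3.20274117e-01,  1.56568303e+00, -2.37814987e-05,
        1.25739801e+00, -1.99914982e-02]), 'qd': array([-0.00034415, -0.00110176,  0.00021445, -0.00071373, -0.00023111,
        0.00029188]), 'effort': array([-7.87259942e-04, -4.12466168e+01, -2.31975996e+01,  7.28312368e-02,
        4.55176283e-02, -1.51940289e-04]), 'eef_pos': array([ 0.18441452, -0.54408422,  0.21312895]), 'tool_rot': array([-3.09803206e+00, -5.10748899e-01,  4.30563830e-04]), 'wrist_force': array([-0.73583231, -0.17489328, -0.8952187 ]), 'wrist_torque': array([-0.02308852, -0.00233289, -0.00334274]), 'grasp_force': 0.0, 'width': 0.9989011954715175}
top 425.03858141954845 316.9616945957811 195.73979988528413 [[0.03, -1.0, 0.003], [-0.997, -0.03, -0.064], [0.064, -0.001, -0.998]] [-0.061  0.544  0.868]
scene 470.9953909901658 322.7916517199182 199.51308174441593 [[0.879, -0.476, 0.019], [-0.336, -0.648, -0.683], [0.338, 0.594, -0.73]] [-0.485  0.22   0.701]
```

View pics/top0.png

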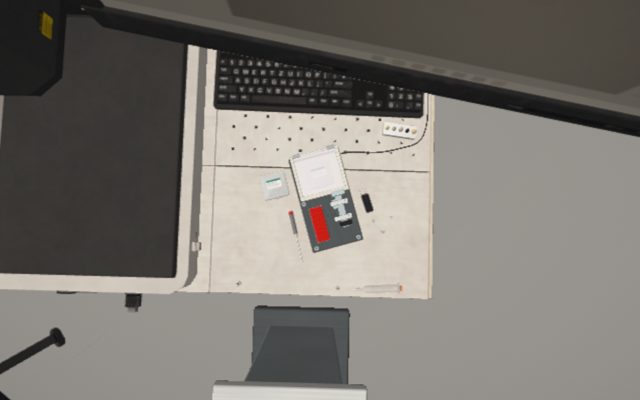

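View pics/scene0.png

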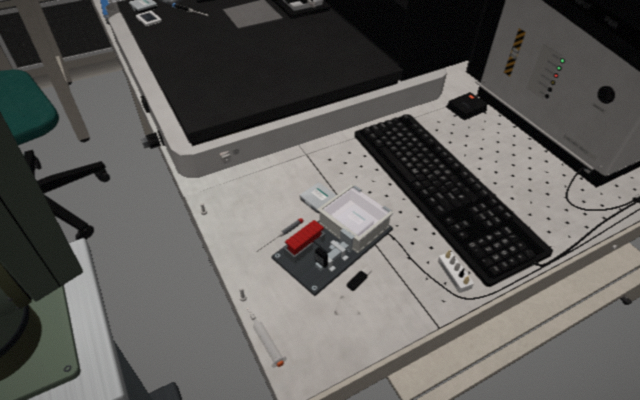

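The top view shows the safe at about (325,200): pad at (320,225), box at (320,173), driver at (294,232) and USB stick at (367,203). The scene view shows the pad at (305,237) and the tab at (321,257). Next I'll measure them.

```bash
cat > h.py <<'E'
import numpy as np,cv2
def ray(im,u,v):
    R,t=im["R"],im["t"]
    d=R.T@np.array([(u-im["cx"])/im["fx"],(v-im["cy"])/im["fy"],1]);return -R.T@t,d
def onz(im,p,z):
    c,d=ray(im,*p);return c+d*(z-c[2])/d[2]
def proj(im,X):
    c=np.atleast_2d(X)@im["R"].T+im["t"];return np.c_[im["fx"]*c[:,0]/c[:,2]+im["cx"],im["fy"]*c[:,1]/c[:,2]+im["cy"]]
def safe2w(o,yaw,P):
    c,s=np.cos(yaw),np.sin(yaw);P=np.atleast_2d(P)/1000.
    return np.c_[o[0]+c*P[:,0]-s*P[:,1],o[1]+s*P[:,0]+c*P[:,1],P[:,2]]
def redpad(im):
    h=cv2.cvtColor(im["color"],cv2.COLOR_RGB2HSV)
    m=(((h[...,0]<8)|(h[...,0]>172))&(h[...,1]>150)&(h[...,2]>60)).astype(np.uint8)
    cs=cv2.findContours(m,cv2.RETR_EXTERNAL,cv2.CHAIN_APPROX_NONE)[0]
    return max(cs,key=cv2.contourArea)
E
python3 - <<'E'
from h import *
T=dict(np.load("top0.npz"));S=dict(np.load("scene0.npz"))
c=redpad(T);print(cv2.minAreaRect(c))
pts=np.array([onz(T,p,.046)[:2] for p in c[:,0].astype(float)],np.float32)
r=cv2.minAreaRect(pts*1000);print(r)
b=cv2.boxPoints(r);long=max([b[1]-b[0],b[2]-b[1]],key=np.linalg.norm);long=long*np.sign(long[0])
yaw=np.arctan2(long[1],long[0]);ctr=np.array(r[0])/1000
o=ctr-np.array([[np.cos(yaw),-np.sin(yaw)],[np.sin(yaw),np.cos(yaw)]])@[-.047,.026]
print("yaw",np.degrees(yaw),"o",o)
P=[[-102,-55,8],[-102,55,8],[102,55,8],[102,-55,8],[-102,-55,8]]
pad=[[-82,13,46],[-82,39,46],[-12,39,46],[-12,13,46],[-82,13,46]]
tab=[[-63,-38,56],[-63,-14,56],[-53,-14,56],[-53,-38,56],[-63,-38,56]]
box=[[10,-50,50],[10,50,50],[95,50,50],[95,-50,50],[10,-50,50]]
out=[]
for im,(x,y) in((T,(255,125)),(S,(245,165))):
    a=cv2.resize(im["color"][y:y+150,x:x+160,::-1],None,fx=5,fy=5,interpolation=cv2.INTER_CUBIC)[:600 if 0 else 750]
    a=cv2.resize(im["color"][y:y+150,x:x+160,::-1],None,fx=4,fy=4,interpolation=cv2.INTER_CUBIC)
    for q,col in((P,(0,255,255)),(pad,(255,255,0)),(tab,(0,255,0)),(box,(255,0,255))):
        uv=((proj(im,safe2w(o,yaw,q))-[x,y]+.5)*4).astype(np.int32)
        cv2.polylines(a,[uv],False,col,1)
    out.append(a)
cv2.imwrite("pics/ov_top.png",out[0]);cv2.imwrite("pics/ov_scene.png",out[1])
E
```

```text
((319.1346130371094, 223.826904296875), (34.292964935302734, 12.805046081542969), 74.74488067626953)
((487.68487548828125, -50.83266067504883), (68.76107788085938, 25.769996643066406), 17.029510498046875)
yaw 17.029505 o [ 0.54023858 -0.06192805]
```

View pics/ov_top.png

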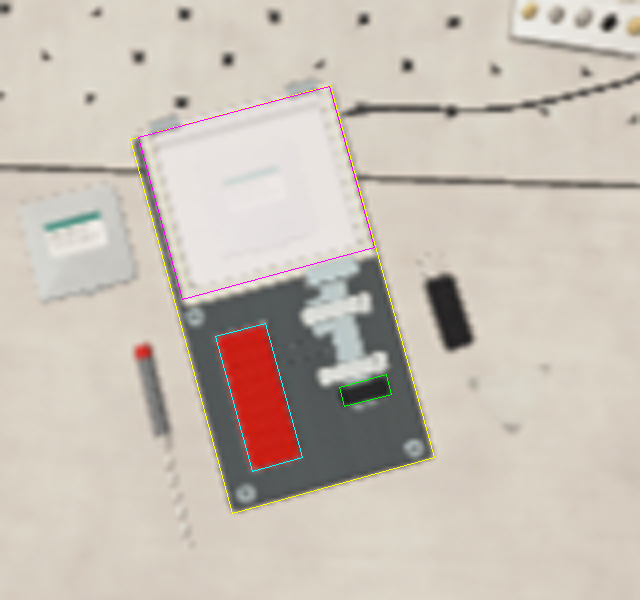

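View pics/ov_scene.png

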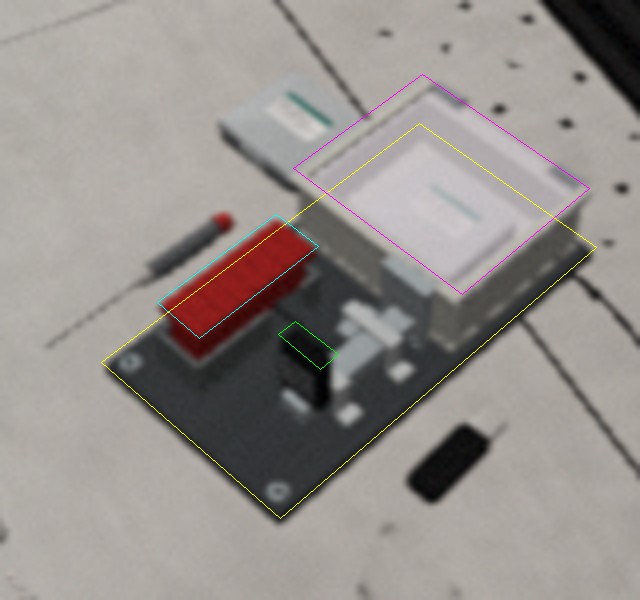

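The overlay from the pad alone also fits the plate, box and tab in both views. The safe is at (0.540, -0.062), yaw 17.0°. The tool x axis is already nearly parallel to the safe's x.

```bash
cat > d.py <<'E'
import sys;from h import *
from cell import get_obs
from scipy.spatial.transform import Rotation as R
def delta(sx,sy,z):
    o=get_obs();Rt=R.from_rotvec(o["tool_rot"])
    g=safe2w([.5402,-.0619],np.radians(17.03),[sx,sy,z])[0]
    y=np.radians(17.03);G=R.from_matrix(np.array([[np.cos(y),np.sin(y),0],[np.sin(y),-np.cos(y),0],[0,0,-1]]))
    print("d mm",(Rt.inv().apply(g-o["eef_pos"])*1000).round(1),"rot",np.degrees((Rt.inv()*G).as_rotvec()).round(2),o["time"],o["wrist_force"].round(2),o["width"])
if __name__=="__main__": delta(*map(float,sys.argv[1:4]))
E
python3 d.py -31 0 100
```

```text
d mm [ 460.8 -343.3  113.8] rot [-0.09  0.    1.7 ] 0.1 [-1.3  -0.09  0.11] 1.0009982878311638
```

>>> {"method": "drive_tool", "body": {"increments": [[0.55, 25.6, -19.1, 6, 0, 0, 0], [0.55, 25.6, -19.1, 6, 0, 0, 0], [0.55, 25.6, -19.1, 6, 0, 0, 0], [0.55, 25.6, -19.1, 6, 0, 0, 0], [0.55, 25.6, -19.1, 6, 0, 0, 0], [0.55, 25.6, -19.1, 6, 0, 0, 0], [0.55, 25.6, -19.1, 6, 0, 0, 0], [0.55, 25.6, -19.1, 6, 0, 0, 0], [0.55, 25.6, -19.1, 6, 0, 0, 0], [0.55, 25.6, -19.1, 6, 0, 0, 0], [0.55, 25.6, -19.1, 6, 0, 0, 0], [0.55, 25.6, -19.1, 6, 0, 0, 0], [0.55, 25.6, -19.1, 6, 0, 0, 0], [0.55, 25.6, -19.1, 6, 0, 0, 0], [0.55, 25.6, -19.1, 6, 0, 0, 0], [0.55, 25.6, -19.1, 6, 0, 0, 0], [0.55, 25.6, -19.1, 6, 0, 0, 0], [0.55, 25.6, -19.1, 6, 0, 0, 0], [0.55, 0, 0, 0, 0, 0, 1.7], [0.55, 0, 0, 0, 0, 0, 0]]}}

```text
time: 1.77
eef_pos: [0.5109, -0.0696, 0.1051]
tool_rot: [-3.106, -0.469, 0.002]
wrist_force: [-0.2, 0.8, 1.0]
width: 0.448
grasp_force: 0.0
```

```bash
python3 d.py -31 0 60
```

```text
d mm [-0.6  1.3 45.1] rot [-0.03  0.09  0.14] 1.7667 [-0.2   0.8   1.01] 0.4476460347528542
```

>>> {"method": "drive_tool", "body": {"increments": [[0.55, -0.6, 1.3, 15, 0, 0, 0], [0.55, 0, 0, 15, 0, 0, 0], [0.55, 0, 0, 13, 0, 0, 0], [0.55, 0, 0, 0, 0, 0, 0], [0.55, 0, 0, 0, 0, 0, 0]]}}

```text
time: 2.18
eef_pos: [0.5096, -0.073, 0.0627]
tool_rot: [-3.107, -0.464, 0.003]
wrist_force: [0.5, -0.3, 1.2]
width: 0.452
grasp_force: 0.0
```

```bash
python3 d.py -31 0 46; python3 - <<'E'
from cell import get_image
import cv2,numpy as np
s=get_image("scene")["color"][165:315,245:405,::-1];w=get_image("wrist")["color"][:,:,::-1]
cv2.imwrite("pics/s1.png",np.vstack([cv2.resize(s,(400,375)[:2],interpolation=cv2.INTER_CUBIC),np.zeros((5,400,3),np.uint8)]) if 0 else np.hstack([cv2.resize(s,(400,375),interpolation=cv2.INTER_CUBIC),cv2.resize(w[:,120:520],(375,375))]))
E
```

```text
d mm [ 1.5 -1.7 16.7] rot [-0.03  0.09 -0.04] 2.1833 [ 0.45 -0.32  1.18] 0.4523409249283243
```

View pics/s1.png

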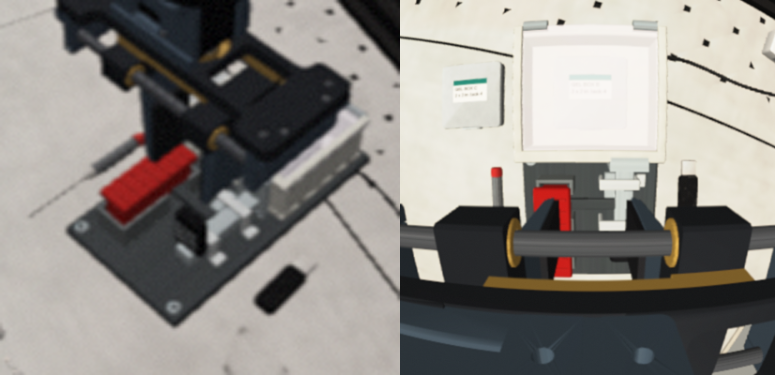

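Left (scene): one finger is over the red pad near (170,150), and the other is on the box side of the black tab, at about (215,180). Right (wrist): the layout is square to the safe. Pressing now.

>>> {"method": "drive_tool", "body": {"increments": [[0.55, 1, -1, 8, 0, 0, 0], [0.55, 0, 0, 5, 0, 0, 0], [0.55, 0, 0, 4, 0, 0, 0], [0.55, 0, 0, 3, 0, 0, 0], [0.55, 0, 0, 2, 0, 0, 0], [0.55, 0, 0, 0, 0, 0, 0], [0.55, 0, 0, 0, 0, 0, 0]]}}

```text
time: 2.87
eef_pos: [0.511, -0.0712, 0.0411]
tool_rot: [-3.107, -0.465, 0.0]
wrist_force: [-0.7, 1.0, 5.2]
width: 0.45
grasp_force: 2.3
```

```bash
python3 d.py -31 0 36
```

```text
d mm [-0.4 -0.3  5.1] rot [-0.    0.01 -0.  ] 2.8667 [-0.68  1.03  5.21] 0.44967044215931323
```

>>> {"method": "drive_tool", "body": {"increments": [[0.55, 0, 0, 2, 0, 0, 0], [0.55, 0, 0, 2, 0, 0, 0], [0.55, 0, 0, 1, 0, 0, 0], [0.55, 0, 0, 0.5, 0, 0, 0], [0.55, 0, 0, 0, 0, 0, 0], [0.55, 0, 0, 0, 0, 0, 0]]}}

```text
time: 3.37
eef_pos: [0.511, -0.0712, 0.0362]
tool_rot: [3.107, 0.465, 0.0]
wrist_force: [-2.7, -0.2, 8.7]
width: 0.452
grasp_force: 4.0
```

```bash
python3 d.py -31 0 36
```

```text
d mm [-0.3 -0.3  0.2] rot [ 0. -0. -0.] 3.3667 [-2.75 -0.18  8.73] 0.45188488190626774
```

>>> {"method": "drive_tool", "body": {"increments": [[0.55, 0, 0, 0.5, 0, 0, 0], [0.55, -3, 0, 0, 0, 0, 0], [0.55, -3, 0, 0, 0, 0, 0], [0.55, -2, 0, 0, 0, 0, 0], [0.55, -2, 0, 0, 0, 0, 0], [0.55, -2, 0, 0, 0, 0, 0], [0.55, -2, 0, 0, 0, 0, 0], [0.55, -2, 0, 0, 0, 0, 0], [0.55, -2, 0, 0, 0, 0, 0], [0.55, -2, 0, 0, 0, 0, 0], [0.55, 0, 0, 0, 0, 0, 0]]}}

```text
time: 4.28
eef_pos: [0.4962, -0.0771, 0.0367]
tool_rot: [3.105, 0.463, 0.015]
wrist_force: [4.9, 1.3, 5.8]
width: 0.453
grasp_force: 3.7
```

```bash
python3 d.py -68 0 36
```

```text
d mm [-21.5  -1.6   0.5] rot [ 0.18 -0.53 -0.07] 4.2833 [4.87 1.33 5.78] 0.4528852641322716
```

>>> {"method": "drive_tool", "body": {"increments": [[0.55, -2, 0, 0.5, 0, 0, 0], [0.55, -2, 0, 0, 0, 0, 0], [0.55, -2, 0, 0, 0, 0, 0], [0.55, -2, 0, 0, 0, 0, 0], [0.55, -2, 0, 0, 0, 0, 0], [0.55, -2, 0, 0, 0, 0, 0], [0.55, -2, 0, 0, 0, 0, 0], [0.55, -2, 0, 0, 0, 0, 0], [0.55, -2, 0, 0, 0, 0, 0], [0.55, 0, 0, 0, 0, 0, 0], [0.55, 0, 0, 0, 0, 0, 0]]}}

```text
time: 5.2
eef_pos: [0.4794, -0.0825, 0.0364]
tool_rot: [3.105, 0.463, 0.016]
wrist_force: [6.6, 2.6, 7.5]
width: 0.449
grasp_force: 4.0
```

```bash
python3 d.py -68 0 36
```

```text
d mm [-3.8 -1.8  0.3] rot [ 0.2  -0.56 -0.08] 5.2 [6.56 2.56 7.46] 0.4485250953504461
```

Nearly there; I'll push to the hard stop.

>>> {"method": "drive_tool", "body": {"increments": [[0.55, -2, 0, 0, 0, 0, 0], [0.55, -2, 0, 0, 0, 0, 0], [0.55, -1.5, 0, 0, 0, 0, 0], [0.55, -1.5, 0, 0, 0, 0, 0], [0.55, 0, 0, 0, 0, 0, 0], [0.55, 0, 0, 0, 0, 0, 0]]}}

```text
time: 5.7
eef_pos: [0.4764, -0.0835, 0.0365]
tool_rot: [3.106, 0.461, 0.028]
wrist_force: [13.5, 8.7, 0.6]
width: 0.447
grasp_force: 9.3
```

```bash
python3 d.py -68 0 36
```

```text
d mm [-0.7 -2.   0.5] rot [ 0.24 -0.99 -0.14] 5.7 [13.46  8.72  0.59] 0.4471992963714497
```

The force rose from 7 to 16 N and the motion stalled, so the bolt is at its hard stop. Backing off, then lifting.

>>> {"method": "drive_tool", "body": {"increments": [[0.55, 3, 0, 0, 0, 0, 0], [0.55, 3, 0, 0, 0, 0, 0], [0.55, 1.5, 0, 0, 0, 0, 0], [0.55, 0, 0, 0, 0, 0, 0], [0.55, 0, 0, -5, 0, 0, 0], [0.55, 0, 0, -8, 0, 0, 0], [0.55, 0, 0, -12, 0, 0, 0], [0.55, 0, 0, -20, 0, 0, 0], [0.55, 0, 0, -25, 0, 0, 0], [0.55, 0, 0, -30, 0, 0, 0], [0.55, -30, 0, -20, 0, 0, 0], [0.55, -40, 0, -5, 0, 0, 0], [0.55, -40, 0, 0, 0, 0, 0], [0.55, 0, 0, 0, 0, 0, 0], [0.55, 0, 0, 0, 0, 0, 0]]}}

```text
time: 6.95
eef_pos: [0.3682, -0.1144, 0.1596]
tool_rot: [-3.107, -0.462, -0.0]
wrist_force: [0.7, 0.4, -0.0]
width: 0.451
grasp_force: 0.0
```

```bash
python3 - <<'E'
from h import *
from cell import get_image,get_obs
print(get_obs()["wrist_force"])
S=get_image("scene");x,y=245,165
a=cv2.resize(S["color"][y:y+150,x:x+160,::-1],None,fx=4,fy=4,interpolation=cv2.INTER_CUBIC)
o=[.5402,-.0619];yaw=np.radians(17.03)
for q,col in(([[-82,13,46],[-82,39,46],[-12,39,46],[-12,13,46],[-82,13,46]],(255,255,0)),([[-94,-38,56],[-94,-14,56],[-84,-14,56],[-84,-38,56],[-94,-38,56]],(0,255,0))):
    cv2.polylines(a,[((proj(S,safe2w(o,yaw,q))-[x,y]+.5)*4).astype(np.int32)],False,col,1)
cv2.imwrite("pics/s2.png",a)
E
```

```text
[ 0.7160939   0.43002845 -0.0408711 ]
```

View pics/s2.png

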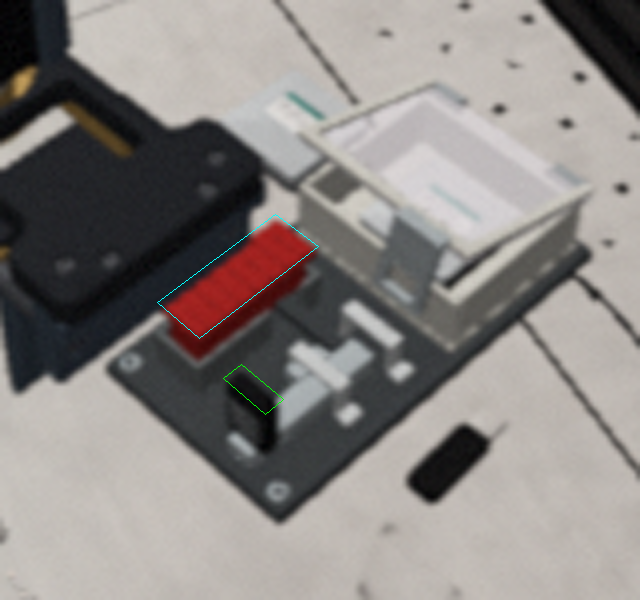

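The tab (250,390) sits on the fully-drawn outline, the pad (240,275) is back up at its raised outline, and the lid is open. The USB stick and gel box are where they were, and the gripper is clear.

```bash
python3 -c "
from cell import job
print(job.hand_in())"
```

```text
the job is handed in; nothing more can be done
None
```

The job is handed in: the bolt is fully drawn, the lid is open and the catch has popped back up; the USB stick and gel box haven't moved, but the gripper hid the screwdriver in the last picture, so I couldn't confirm it.

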